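# Lock the drawbar with its sprung linchpin

## Robot

A 6-joint arm with a two-finger parallel gripper is mounted at the origin on a cart in front of the work surface, level with it; the furniture and walls round the work are solid. World frame = base frame: x ahead of the robot, y to its left, z up, the work surface at z = 0. Lengths are in m, angles in rad, forces in N, time in s.
With the tool pointing down it reaches from about 0.275 to 1 m from the base axis. Payload 8.4 kg.
Tool frame: the origin (TCP) lies at the very end of the fingers, on their centre line; the grasp point (between the pads) lies 19 mm behind it; z points along the fingers, y is the line along which they close (so a half turn about z gives the same grasp; the last joint's range is limited). The gripper opens to 85 mm and grips with 20 to 120 N. Pads are 22 mm wide; open, the fingers measure 114 mm over their backs; the gripper's body (76 mm by 85 mm) begins 54 mm behind the grasp point. The pads swing forward as they close: fully open they stand 13 mm farther back than shut.
Start: joints at [-1.156, 0.353, 1.633, -0, 1.155, -0.002], TCP at [0.253, -0.571, 0.231] pointing down, gripper open.
Joint ranges: [-2.63, 2.63], [-0.92, 2.1], [0.06, 2.66], [-1.3, 4.44], [0, 2.69], [-3.02, 3.02]. Speed limits (rad/s): [2.22, 2.22, 2.79, 3.14, 3.14, 3.14].

## Interface

Orientations are given as a unit quaternion [x, y, z, w].
In Python, from cell import sense, cams, workorder gives the robot as it stands.
- The arm moves only by the tool drive_tool, never from a script. Its argument "steps" is a list of rows, each an object with "delta_pos": the shift along the world's x, y, z in m, a list of three; "turn": the turn about the world's z in rad. A call has 1 to 12 rows; each row is the pose to reach, as a shift and turn from the pose commanded when the call began; what a row does not reach only later rows make up. A row lasts 1/8 s, in which the tool goes at most 62.5 mm and 10.7 degrees, less where a joint would pass 70% of its speed; a pose out of reach is approached as far as the arm can. A call with a gripper value outside its range is refused whole. "hand" is the closure, from -1 (fully open) to 1 (shut), so that 0 is half open, set as the call begins (left out, the last holds). The fingers move at their own pace and stop on an object; the grip force is fixed at half the most. Time passes only in rows, so rows that repeat a pose let the fingers close. It gives the time, the measured TCP pose, the force, the opening and the grip force at its end, in the units of the state.
- sense(): the state, without advancing time (a new reading comes with each control period).
- cams.capture(name): name is "scene" or "side" or "wrist"; returns a dict with "pixels" (420x560x3 uint8, red, green, blue), "K" (3x3 intrinsics, pixels), "D" ([k1, k2, p1, p2, k3] as OpenCV has them; the pictures are not rectified), "view" (4x4, takes a point from world to camera coordinates). Camera axes: x right, y up, looking along -z (the intrinsics and any distortion apply to the point x, -y, -z); pixel columns grow to the right and rows downward; lengths in m; the calibration is good to about 2 mm. A picture is of the moment at which its call begins. There is no depth.
- workorder.close_job(): hands the job in; it is judged then, once.
The state is a dict: "time_s": time; "joints": joint angles; "qvel": joint speeds; "joint_torque": joint torques, N m; "eef_pos": TCP position; "ee_rot": TCP orientation; "force": force on the tool from outside, world axes, zero at the start; "torque": the same for the moment, N m; "width": opening from 0.0 (shut) to 1.0 (fully open); "finger_force": force on a finger pad.
Only numpy, scipy, OpenCV 4.12 (cv2) and the standard library are available. Lean on these libraries where they do the work, as an engineer would, in place of code of your own. Each camera call takes 0.05 s, during which the arm holds its last target. There are 200 camera calls.

## Task

Take the linchpin with the red grip out of its wooden stand and push it down through the cross hole of the steel bar until its collar sits on the bar; the bar has end play, so feel for the hole gently and never force the pin. Then swing its sprung loop over the end of the bar until its yellow crossbar snaps in underneath, and leave it locked, without disturbing the things around.

Things in the scene. Friction and masses are not known exactly. Their poses are not given: they have to be found in the camera images.
- linchpin: Loose linchpin, upright in the stand, about 150 g. Origin: centre of the underside of its collar (22 mm wide, 5 mm high), z up. Above: red grip block from 12.5 to 45.5 mm, 16 mm wide along y, 22 along x. Below: steel pin, diameter 10 mm, 38 mm long, its tip edge chamfered 1 mm. Its sprung loop points to -x.
- grip (a point): Middle of the linchpin's red grip block, 29 mm above the linchpin's origin, axes as the linchpin's. The loop's hinge axis runs along y, 21 mm below this point, and its ends stand 24 mm to either side.
- loop (a joint): Angle of the loop (rad): 0 when it stands out level along the linchpin's -x, negative when raised, positive when swung down; stops at -0.9 and 1.5. Light friction (1 N at the crossbar) keeps it where it is left. At about 0.9 its crossbar passes the bar's lower end edge (hardest point); snapped in under the bar it reads about 1.2.
- loop_bar (a point): Middle of the loop's crossbar, which carries a free-turning yellow sleeve (10 mm thick, 32 mm long, along y), 39 mm from the hinge. The legs, 40 mm apart, telescope on springs (2 N plus 0.9 N per mm, 12 mm at most). Pressed straight down along the bar's end face with 5 to 15 N, it is drawn out some 7 mm, passes the lower edge and jumps in under the bar.
- bracket: Blue bracket, fixed, 90 mm high, holding a level square steel bar (24 x 24 mm, from 48 to 72 mm above the bench) along its x axis, free end to -x. Origin on the bench below the nominal place of the bar's hole. The blue blocks begin 40 mm inward (+x) of it; a brass link arm on the bar begins 25 mm inward of the hole, 78 mm high, reaching 75 mm to +y.
- bar_top (a point): Middle of the bar's upper face at the hole's nominal place, axes as the bracket's. The vertical hole (12 mm wide, right through) is centred across the bar, but the bar, stiff in its end play, sits up to 9 mm farther in or out along x each time, which is not measured. Its flat end face is always 26 mm outward (-x) of the hole's axis.
- stand: Wooden stand fixed to the bench, 66 x 56 mm on a 90 x 70 mm foot, 46 mm high; origin at the centre of its underside. The linchpin stands in its middle hole (14 mm wide), the collar on its top.
- ratchet: Ratchet handle, 34x215x31 mm, loose bystander, origin under its centre.
- magnet_dish: Steel parts dish, 110 mm wide, 22 mm high, loose bystander.
- battery_9v: Orange block battery, 26x48x18 mm, loose bystander.
- tape_yellow: Roll of yellow tape, 66 mm wide, 19 mm high, loose bystander.
- spare_plug: Small black plug, 25x44x21 mm, loose bystander.

How it is judged:
On the way:
1. the pin is right through the bar's hole, its collar on the bar, while the loop is still open (z of linchpin in the frame of bar_top between -0.003 and 0.003 m and y of linchpin in the frame of bar_top between -0.006 and 0.006 m and x of linchpin in the frame of bar_top between -0.014 and 0.014 m and angle between linchpin's own z axis and vertical below 0.15 rad and value of joint loop below 0.7 rad), for 0.2 s.
At the end, for the whole second after the job is handed in: The linchpin stands upright (within 0.15 rad) in the bar's hole with its collar within 3 mm of the bar's upper face, its loop is snapped in under the bar (joint above 1.05 rad), and it is released and at rest (z of linchpin in the frame of bar_top between -0.003 and 0.003 m and y of linchpin in the frame of bar_top between -0.006 and 0.006 m and x of linchpin in the frame of bar_top between -0.014 and 0.014 m and angle between linchpin's own z axis and vertical below 0.15 rad and value of joint loop above 1.05 rad and linear speed of linchpin below 0.02 m/s and contact force between the fingers and linchpin below 0.2 N); the robot touches nothing.
It fails at once if the pin or its loop is pressed against the bar or bracket with more than 40 N (contact force between linchpin and bracket above 40 N).
It fails at once if the robot presses on the bracket or bar with more than 40 N (contact force between any of the fingers, the arm and bracket above 40 N).
It fails at once if a bystander is moved by more than 30 mm (distance of any of ratchet, magnet_dish, battery_9v, tape_yellow, spare_plug from where it was at the start of the episode above 0.03 m).
It also fails if it takes over 64 s, if anything falls off the work surface, if the arm or the gripper's body presses on something with over 40 N, if the wrist force passes 120 N, or if a joint passes its speed limit or range.

## Working session

There is one attempt and no reset: what is moved stays moved. The work goes in short steps, Python scripts to look and compute and a tool call to move; the robot and the scene stay as the last step left them, time stands still between calls to the robot, and variables do not carry over. Pictures are saved under pics/ and viewed, at most 10 in all, crops included, and the job is handed in when it is done.

Besides the shell and the picture viewer there is one more tool, called after "Call:" by a JSON object that holds its "op" and its "data". drive_tool: Moves the arm, as the interface text tells. Its arguments: {"type":"object","properties":{"steps":{"type":"array","items":{"type":"object","properties":{"delta_pos":{"type":"array","items":{"type":"number"}},"turn":{"type":"number"}}}},"hand":{"type":"number"}},"required":["steps"]}

```bash
mkdir -p pics; cat > h.py <<'E'
import cv2, numpy as np
from cell import sense, cams, workorder
def snap(n,f,crop=None,s=1):
    c=cams.capture(n); im=c["pixels"][:,:,::-1]
    np.savez(f"pics/{f}.npz",K=c["K"],D=c["D"],view=c["view"],px=c["pixels"])
    if crop: x0,y0,x1,y1=crop; im=im[y0:y1,x0:x1]
    if s!=1: im=cv2.resize(im,None,fx=s,fy=s,interpolation=cv2.INTER_CUBIC)
    cv2.imwrite(f"pics/{f}.png",im); return c
def ray(c,uv):
    K,D,V=np.array(c["K"]),np.array(c["D"]),np.array(c["view"])
    p=cv2.undistortPoints(np.array([[uv]],float),K,D)[0,0]
    R=V[:3,:3];o=-R.T@V[:3,3]; d=R.T@np.array([p[0],-p[1],-1]); return o,d
def atz(c,uv,z):
    o,d=ray(c,uv); return o+d*(z-o[2])/d[2]
def tri(cs,uvs):
    A=0;b=0
    for c,uv in zip(cs,uvs):
        o,d=ray(c,uv); d=d/np.linalg.norm(d); P=np.eye(3)-np.outer(d,d); A=A+P;b=b+P@o
    return np.linalg.solve(A,b)
def proj(c,p):
    V=np.array(c["view"]);q=V[:3,:3]@np.array(p)+V[:3,3]
    return cv2.projectPoints(np.array([[q[0],-q[1],-q[2]]]),np.zeros(3),np.zeros(3),np.array(c["K"]),np.array(c["D"]))[0].ravel()
def load(f): return np.load(f"pics/{f}.npz")
E
python3 - <<'E'
from h import *
import numpy as np
a=snap("scene","s0");b=snap("side","d0")
cv2.imwrite("pics/both.png",cv2.resize(np.hstack([a["pixels"],b["pixels"]])[:,:,::-1],(800,300)))
cv2.imwrite("pics/s0b.png",cv2.resize(a["pixels"][:,:,::-1],(800,600)));cv2.imwrite("pics/d0b.png",cv2.resize(b["pixels"][:,:,::-1],(800,600)))
for c in (a,b):
  V=c["view"];print(-V[:3,:3].T@V[:3,3],-V[2,:3])
print(sense())
E
```

```text
[-0.15322867 -0.64030802  1.12509883] [ 0.48456021  0.4733517  -0.7356219 ]
[0.13680158 0.82151946 0.82057147] [ 0.33526067 -0.67201612 -0.66029889]
{'time_s': 0.1, 'joints': array([-1.15639988e+00,  3.53603836e-01,  1.63405838e+00, -1.79355684e-05,
        1.15520025e+00, -2.41979160e-03]), 'qvel': array([-0.00057918, -0.00021737, -0.00253947,  0.00179326, -0.00181509,
        0.00011443]), 'joint_torque': array([ 9.33335505e-04, -6.06354475e+01, -3.42821002e+01, -1.08869799e-05,
        3.95568815e-03, -2.58705859e-05]), 'eef_pos': array([ 0.25284318, -0.57110431,  0.23062177]), 'ee_rot': array([ 9.78360572e-01,  2.06906231e-01, -1.37888292e-04, -6.19802588e-04]), 'force': array([ 0.09664785, -0.1723942 , -0.35156462]), 'torque': array([ 0.00369003, -0.00859483,  0.01715302]), 'finger_force': 0.0, 'width': 0.9958963128553124}
```

View pics/s0b.png

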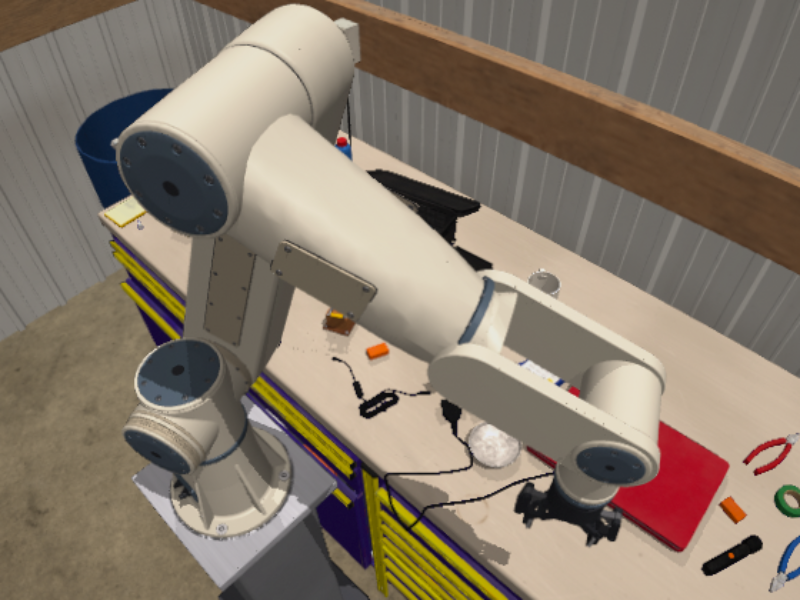

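View pics/d0b.png

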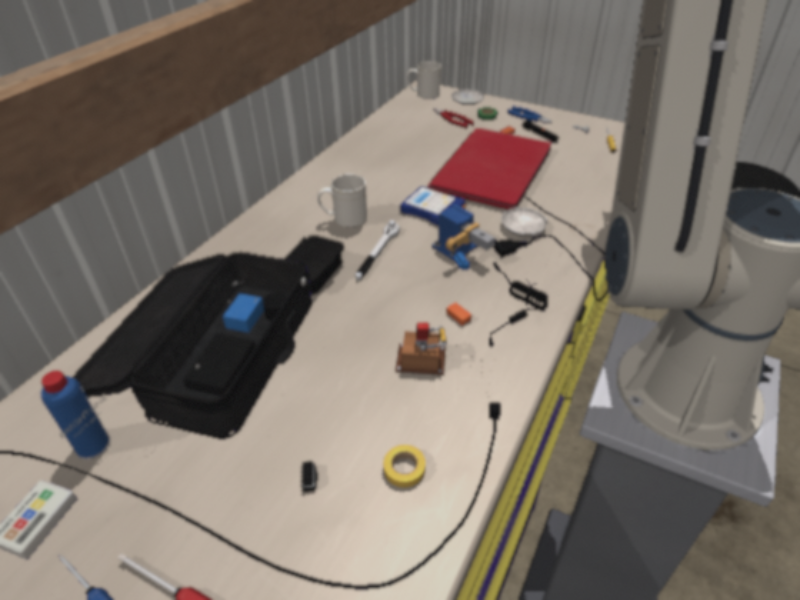

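The arm hides most of the scene view. The side view shows the stand at about (422,350) and the bracket at about (460,235), in 800-px coordinates. I'll enlarge that part.

```bash
python3 - <<'E'
from h import *
d=load("d0");im=d["px"][:,:,::-1]
cv2.imwrite("pics/c1.png",cv2.resize(im[120:270,260:400],None,fx=4,fy=4,interpolation=cv2.INTER_CUBIC))
for n,uv,z in [("standtop-c",(425,343),.046),("grip",(423,329),.08),("bar",(480,240),.072),("blue",(453,215),.09)]:
    print(n,atz(d,np.array(uv)*.7,z))
E
```

```text
standtop-c [0.44941935 0.14718523 0.046     ]
grip [0.45387207 0.14751773 0.08      ]
bar [ 0.46706744 -0.15735581  0.072     ]
blue [ 0.54703889 -0.19323511  0.09      ]
```

View pics/c1.png

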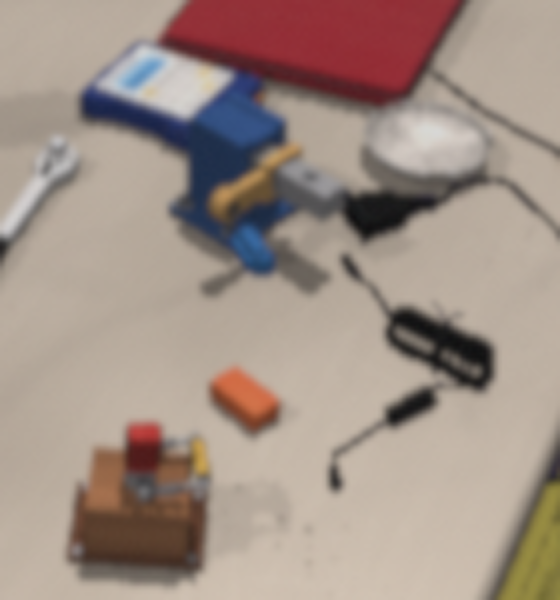

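The crop shows the bar's hole at crop (315,177), the red grip's top at (145,435), the yellow crossbar at (200,457), and the battery at (245,398). I'll go above the bar for a close look, then the stand.

Call:
{"op": "drive_tool", "data": {"steps": [{"delta_pos":[0.02,0.055,0.01]},{"delta_pos":[0.04,0.11,0.03]},{"delta_pos":[0.06,0.165,0.05]},{"delta_pos":[0.08,0.22,0.05]},{"delta_pos":[0.1,0.275,0.05]},{"delta_pos":[0.12,0.33,0.05]},{"delta_pos":[0.14,0.38,0.05]},{"delta_pos":[0.15,0.41,0.05]},{"delta_pos":[0.15,0.41,0.05]},{"delta_pos":[0.15,0.41,0.05]}]}}

```text
schema error: expected keys delta_pos, turn
```

```bash
python3 - <<'E'
from h import *
c=snap("wrist","w1",s=1.4)
V=c["view"];print(-V[:3,:3].T@V[:3,3],-V[2,:3],V[0,:3]);s=sense();print(s["eef_pos"],s["ee_rot"],s["time_s"])
d=load("d0");print("hole",atz(d,(338.75,164.25),.072), proj(c,atz(d,(338.75,164.25),.072))*1.4)
print("griptop",atz(d,(260+145/4,120+433/4),.0915),"foot",[atz(d,(260+u/4,120+v/4),.0) for u,v in((70,562),(200,567))])
E
```

```text
[ 0.32058386 -0.54049033  0.37224639] [-0.26526886 -0.11722771 -0.95702147] [ 4.04638230e-01 -9.14476835e-01 -1.42001297e-04]
[ 0.2528863  -0.5711715   0.23072714] [ 9.78365488e-01  2.06883295e-01 -1.01287880e-04 -5.14022551e-04] 0.15
hole [ 0.46681462 -0.17946514  0.072     ] [ -46.808474   -282.69120493]
griptop [0.45181489 0.15126751 0.0915    ] foot [array([0.48233498, 0.19693542, 0.        ]), array([0.40498814, 0.16234192, 0.        ])]
```

View pics/w1.png

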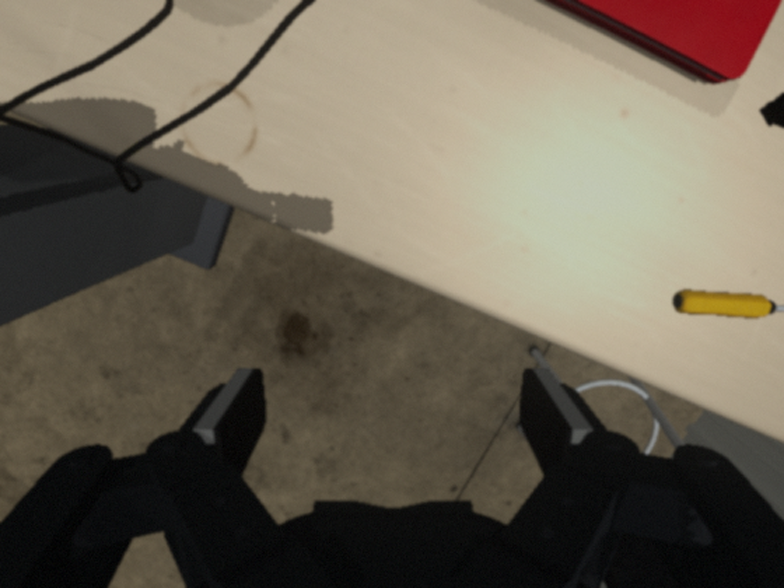

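Both keys are needed in each row. The stand's foot edge gives a yaw of about 24°, the same as the tool's present yaw. This wrist view shows only floor and bench edge, with the fingers framing the target near (390,300).

Call:
{"op": "drive_tool", "data": {"steps": [{"delta_pos":[0.025,0.05,0.01],"turn":0},{"delta_pos":[0.05,0.1,0.02],"turn":0},{"delta_pos":[0.075,0.15,0.03],"turn":0},{"delta_pos":[0.1,0.2,0.03],"turn":0},{"delta_pos":[0.125,0.25,0.03],"turn":0},{"delta_pos":[0.15,0.3,0.03],"turn":0},{"delta_pos":[0.175,0.35,0.03],"turn":0},{"delta_pos":[0.2,0.38,0.03],"turn":0},{"delta_pos":[0.2,0.38,0.03],"turn":0},{"delta_pos":[0.2,0.38,0.03],"turn":0}]}}

```text
time_s: 1.4
eef_pos: [0.4526, -0.1916, 0.2611]
ee_rot: [0.978, 0.207, -0.0, -0.0]
force: [0.5, 0.3, 0.2]
width: 1.002
finger_force: 0.0
```

```bash
python3 - <<'E'
from h import *
c=snap("wrist","w2",s=1.4)
s=sense();print(s["eef_pos"],s["ee_rot"],s["time_s"],s["force"])
E
```

```text
[ 0.45244381 -0.19199344  0.2610925 ] [ 9.78391904e-01  2.06758706e-01 -3.43909242e-04 -1.92006470e-05] 1.45 [-0.33974594  0.18797219 -0.1254344 ]
```

View pics/w2.png

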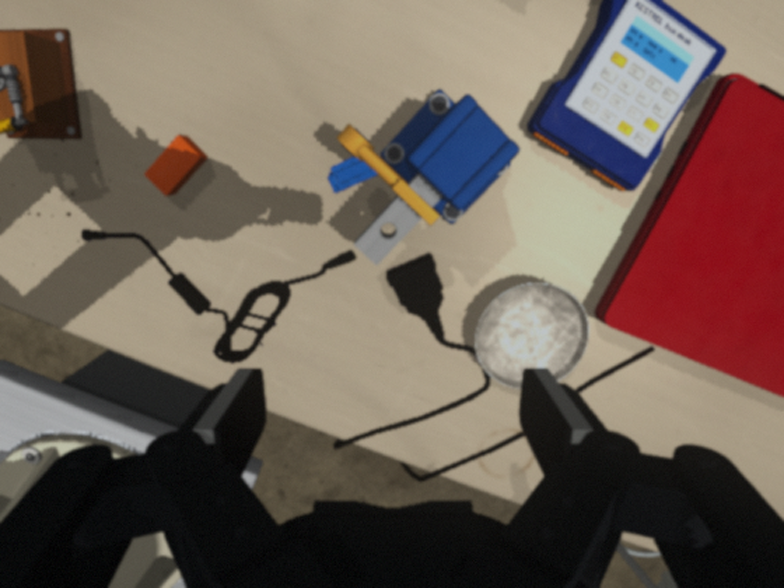

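The wrist view shows the bar's hole at about (389,231), its end face near (367,255), the stand at the top left and the dish at (530,333). I'll enlarge the bar.

```bash
python3 - <<'E'
from h import *
c=load("w2");im=c["px"][:,:,::-1]
cv2.imwrite("pics/c2.png",cv2.resize(im[95:195,235:355],None,fx=6.5,fy=6,interpolation=cv2.INTER_CUBIC))
E
```

```text
(no output)
```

View pics/c2.png

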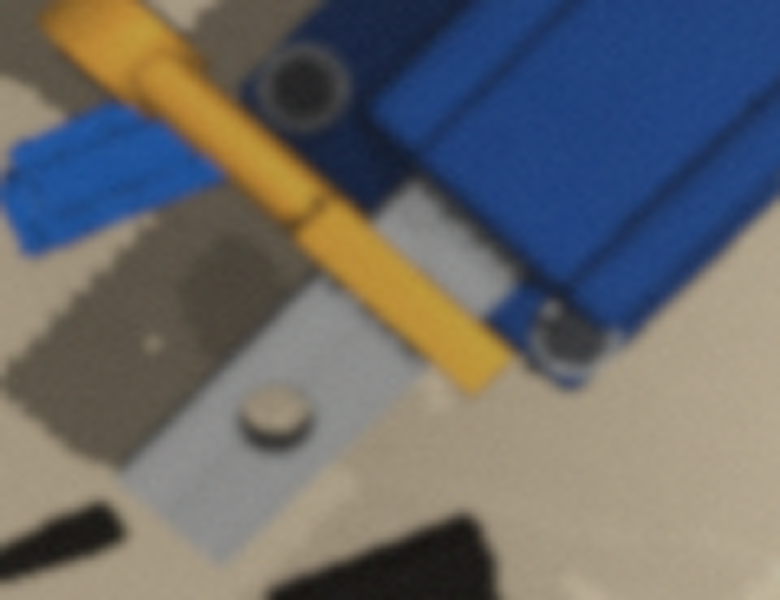

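The hole's rim is centred at crop (275,415); the end face's top corners are (122,472) and (220,562); the side edges run up to (318,278) and (430,372).

```bash
python3 - <<'E'
from h import *
c=load("w2");d=load("d0")
P=lambda u,v,z=.072:atz(c,(235+(u+.5)/6.5-.5,95+(v+.5)/6-.5),z)
h,a,b,l,r=[P(*p) for p in((275,415),(122,472),(220,562),(318,278),(430,372))]
k,m=P(425,175),P(520,270)
print("hole",h,"corners",a,b,"width",np.linalg.norm(a-b))
f=lambda v:np.degrees(np.arctan2(v[1],v[0]))
print("yaw",f(l-a),f(r-b),f(a-b)-90, "end-hole",np.linalg.norm((a+b)/2-h), f(h-(a+b)/2))
print("block on bar from hole",(k+m)/2-h,np.linalg.norm((k+m)/2-h))
print("tri hole",tri([c,d],[(235+275.5/6.5-.5,95+415.5/6-.5),(338.75,164.25)]))
# linchpin from w2 edges
print("stand hint", [atz(c,np.array(p)/1.4,.0) for p in ((81,137),(70,30))])
E
```

```text
hole [ 0.47286981 -0.17839197  0.072     ] corners [ 0.45338259 -0.15949758  0.072     ] [ 0.44481405 -0.18072421  0.072     ] width 0.022890826389038808
yaw -19.490694888893728 -21.24561281814804 -21.98243246380528 end-hole 0.02517260498883743 -19.20636613344662
block on bar from hole [ 0.04306413 -0.01531693  0.        ] 0.04570697961605719
tri hole [ 0.46993862 -0.17970259  0.07047588]
stand hint [array([0.42871296, 0.10249096, 0.        ]), array([0.51062544, 0.13344467, 0.        ])]
```

Call:
{"op": "drive_tool", "data": {"steps": [{"delta_pos":[0,0.06,0],"turn":0},{"delta_pos":[0,0.12,0],"turn":0},{"delta_pos":[0,0.18,0],"turn":0},{"delta_pos":[0,0.24,-0.01],"turn":0},{"delta_pos":[0,0.3,-0.03],"turn":0},{"delta_pos":[0,0.343,-0.06],"turn":0},{"delta_pos":[0,0.343,-0.07],"turn":0},{"delta_pos":[0,0.343,-0.07],"turn":0},{"delta_pos":[0,0.343,-0.07],"turn":0}]}}

```text
time_s: 2.58
eef_pos: [0.4536, 0.1503, 0.192]
ee_rot: [0.979, 0.206, 0.0, 0.0]
force: [0.1, 0.6, 0.7]
width: 1.004
finger_force: 0.0
```

```bash
python3 - <<'E'
from h import *
c=snap("wrist","w3",crop=(140,40,420,250),s=2.8)
s=sense();print(s["eef_pos"],s["ee_rot"],s["time_s"],s["force"])
E
```

```text
[0.45373234 0.15037007 0.19212855] [9.78569264e-01 2.05916855e-01 6.66046535e-04 1.39039281e-05] 2.625 [-0.2667156   0.08173027  0.38951219]
```

View pics/w3.png

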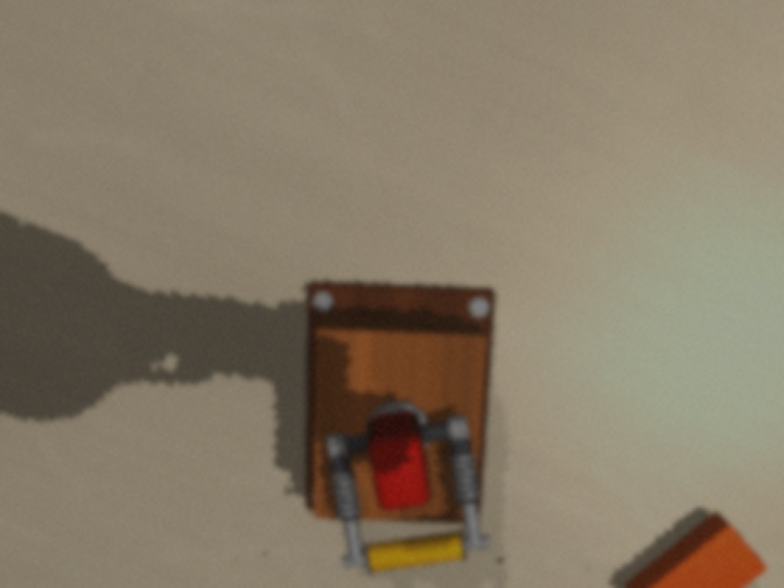

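The linchpin is upright with its hinge ends at crop (337,443) and (459,426). Its yellow sleeve runs from (368,558) to (465,545), the legs point down in the picture toward the robot, and the battery lies clear at the bottom right.

```bash
python3 - <<'E'
from h import *
c=load("w3");g=lambda u,v:(140+(u+.5)/2.8-.5,40+(v+.5)/2.8-.5)
f=lambda v:np.degrees(np.arctan2(v[1],v[0]))
a,b=atz(c,g(337,443),.056),atz(c,g(459,426),.056);o=(a+b)/2
print("hinge",o,np.linalg.norm(a-b),"yaw",f(a-b)-90)
for th in(0,-.3,-.6,-.9):
  z=.054+.039*np.sin(-th); p,q=atz(c,g(368,558),z),atz(c,g(465,545),z);m=(p+q)/2
  print(th,m,"len",np.linalg.norm(p-q),"yaw",f(p-q)-90,"dist",np.linalg.norm((m-o)[:2]),"need",39*np.cos(th),f(o-m))
yaw=np.radians(f(a-b)-90)
for z in(.0915,):
  for sx,sy in((1,1),(1,-1),(-1,-1),(-1,1)):
    x,y=.011*sx,.008*sy
    pt=[o[0]+x*np.cos(yaw)-y*np.sin(yaw),o[1]+x*np.sin(yaw)+y*np.cos(yaw),z]
    print((proj(c,pt)-[140,40])*2.8)
d=load("d0");print("side griptop",atz(d,(296,228),.0915))
E
```

```text
hinge [0.45739283 0.15075894 0.056     ] 0.040251469668065684 yaw 31.91597487671686
0 [0.42169309 0.12801137 0.054     ] len 0.0335519581005897 yaw 31.91328063710499 dist 0.04233111784142908 need 39.0 32.504933365089244
-0.3 [0.42579469 0.13019062 0.06552529] len 0.03216922958865185 yaw 31.913280637104947 dist 0.037702760575802644 need 37.25812307589863 33.06148866148976
-0.6 [0.42952991 0.13217521 0.07602106] len 0.030910016096572557 yaw 31.913280637104947 dist 0.03349175275512564 need 32.188088981477456 33.70210033702118
-0.9 [0.43256509 0.13378785 0.08454975] len 0.029886799415345108 yaw 31.913280637104947 dist 0.030073821046553293 need 24.24278876255591 34.35470169616145
[364.46580746 431.12960047]
[420.18846375 423.3462944 ]
[430.23116623 496.18521108]
[375.85315747 503.5997737 ]
side griptop [0.45276706 0.15074993 0.0915    ]
```

The loop reads about -0.3, the linchpin's yaw is about 32° and it stands near (0.455, 0.150). I'll descend with a 0.14 turn to TCP z 0.064, then grip.

Call:
{"op": "drive_tool", "data": {"steps": [{"delta_pos":[0.001,0,-0.02],"turn":0.07},{"delta_pos":[0.001,0,-0.06],"turn":0.14},{"delta_pos":[0.001,0,-0.1],"turn":0.14},{"delta_pos":[0.001,0,-0.12],"turn":0.14},{"delta_pos":[0.001,0,-0.127],"turn":0.14},{"delta_pos":[0.001,0,-0.127],"turn":0.14},{"delta_pos":[0.001,0,-0.127],"turn":0.14}]}}

```text
time_s: 3.5
eef_pos: [0.4549, 0.1516, 0.0653]
ee_rot: [0.962, 0.275, 0.001, -0.0]
force: [0.5, 0.3, 0.1]
width: 0.998
finger_force: 0.0
```

Call:
{"op": "drive_tool", "data": {"hand": 1, "steps": [{"delta_pos":[0,0,0],"turn":0},{"delta_pos":[0,0,0],"turn":0},{"delta_pos":[0,0,0],"turn":0},{"delta_pos":[0,0,0],"turn":0},{"delta_pos":[0,0,0],"turn":0},{"delta_pos":[0,0,0],"turn":0},{"delta_pos":[0,0,0],"turn":0},{"delta_pos":[0,0,0],"turn":0}]}}

```text
time_s: 4.5
eef_pos: [0.4541, 0.1515, 0.0644]
ee_rot: [0.961, 0.275, 0.0, 0.0]
force: [-0.8, -1.2, 4.9]
width: 0.177
finger_force: 59.8
```

Call:
{"op": "drive_tool", "data": {"steps": [{"delta_pos":[0,0,0.03],"turn":0},{"delta_pos":[0,0,0.08],"turn":0},{"delta_pos":[0,0,0.12],"turn":0},{"delta_pos":[0,-0.03,0.13],"turn":-0.1},{"delta_pos":[0,-0.08,0.13],"turn":-0.25},{"delta_pos":[0.005,-0.13,0.13],"turn":-0.4},{"delta_pos":[0.01,-0.18,0.13],"turn":-0.55},{"delta_pos":[0.015,-0.23,0.13],"turn":-0.7},{"delta_pos":[0.018,-0.28,0.12],"turn":-0.85},{"delta_pos":[0.018,-0.32,0.1],"turn":-0.915},{"delta_pos":[0.018,-0.33,0.1],"turn":-0.915},{"delta_pos":[0.018,-0.33,0.1],"turn":-0.915}]}}

```text
time_s: 6.0
eef_pos: [0.4719, -0.1785, 0.1641]
ee_rot: [0.984, -0.178, -0.0, -0.0]
force: [-0.0, 0.1, -1.9]
width: 0.174
finger_force: 59.2
```

```bash
python3 - <<'E'
from h import *
w=snap("wrist","w4");d=snap("side","d4");s=snap("scene","s4")
st=sense();print(st["eef_pos"],st["ee_rot"],st["time_s"],st["force"],st["width"])
def crop(c,p,r,S):
    u,v=proj(c,p);u,v=int(u),int(v);print(u-r,v-r);im=c["pixels"][:,:,::-1]
    im=np.pad(im,((r,r),(r,r),(0,0)));return cv2.resize(im[v:v+2*r,u:u+2*r],(S,S),interpolation=cv2.INTER_CUBIC)
t=st["eef_pos"]-[0,0,.04]
print([proj(c,t) for c in(w,d,s)])
cv2.imwrite("pics/c4.png",np.hstack([crop(w,t,65,400),crop(d,t,35,400)]))
E
```

```text
[ 0.47228845 -0.17745966  0.16470765] [ 9.84127139e-01 -1.77464598e-01  2.73342276e-04 -1.30552601e-04] 6.15 [ 0.12342983  0.56009129 -1.31091986] 0.1771485906762529
[array([279.45013022, 237.94368598]), array([338.26204109, 149.83341197]), array([313.98473016, 249.00925486])]
214 172
303 114
```

View pics/c4.png

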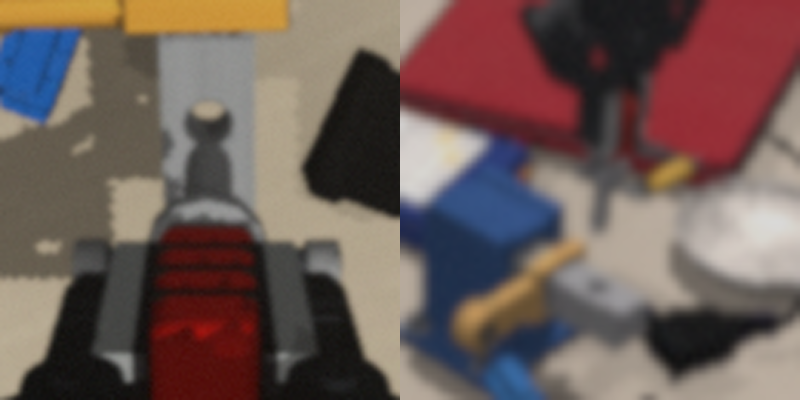

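The pin hangs straight at crop x about 209, with its tip near y 152 just above the hole, which is centred at (209,123). Laterally they agree; I'll compute the fore-aft offset.

```bash
python3 - <<'E'
from h import *
w,d=load("w4"),load("d4")
g=lambda u,v:(214+u/3.077,172+v/3.077)
h=atz(w,g(209,123),.072)
print("hole",h)
for th in (-.36,):
  e=np.array([np.cos(th),np.sin(th)]);n=np.array([-e[1],e[0]])
  t=np.array([.4723,-.1775])
  print("hole rel tcp along/lat",(h[:2]-t)@e,(h[:2]-t)@n)
  for v in (145,150,155,160):
    p=atz(w,g(209,v),.108);print(v,p,"tip rel tcp",(p[:2]-t)@e,(p[:2]-t)@n)
  print("pred rim of tip, pin at tcp:")
  for o in (-.005,0,.005):
    print(o,[(proj(w,[*(t+e*o+n*q),.108])-[214,172])*3.077 for q in(-.004,.004)])
# side camera: tip (600,225)->crop
gs=lambda u,v:(303+(u-400)/400*70,114+v/400*70)
print("side tip z.108",atz(d,gs(600,226),.108),"hole",atz(d,gs(601,286),.072))
E
```

```text
hole [ 0.47199909 -0.17929974  0.072     ]
hole rel tcp along/lat 0.0003523787575989491 -0.001790379363210024
145 [ 0.47798173 -0.18132315  0.108     ] tip rel tcp 0.006664308412734513 -0.0015765496600569156
150 [ 0.47690868 -0.1809227   0.108     ] tip rel tcp 0.005518975794240491 -0.0015797807589842626
155 [ 0.47583214 -0.18052096  0.108     ] tip rel tcp 0.004369921280298613 -0.0015830255835937264
160 [ 0.47475208 -0.18011791  0.108     ] tip rel tcp 0.0032171172266803457 -0.001586284228395342
pred rim of tip, pin at tcp:
-0.005 [array([219.85333503, 195.1802782 ]), array([183.52972861, 195.14092453])]
0 [array([219.99485487, 173.87836359]), array([183.41505141, 173.83856741])]
0.005 [array([220.13754446, 152.27184442]), array([183.29977361, 152.23160054])]
side tip z.108 [ 0.47355543 -0.18220282  0.108     ] hole [ 0.4687912  -0.17963706  0.072     ]
```

The tip looks 2–5 mm too far inward (+x of the bar). I'll shift it 3 mm outward, lower it to about 6 mm above the bar and look again.

Call:
{"op": "drive_tool", "data": {"steps": [{"delta_pos":[-0.003,0.001,-0.01],"turn":0},{"delta_pos":[-0.003,0.001,-0.02],"turn":0},{"delta_pos":[-0.003,0.001,-0.028],"turn":0},{"delta_pos":[-0.003,0.001,-0.03],"turn":0},{"delta_pos":[-0.003,0.001,-0.03],"turn":0},{"delta_pos":[-0.003,0.001,-0.03],"turn":0}]}}

```text
time_s: 6.9
eef_pos: [0.4692, -0.1776, 0.1345]
ee_rot: [0.984, -0.178, 0.0, 0.0]
force: [-0.4, 0.4, -1.7]
width: 0.175
finger_force: 59.2
```

```bash
python3 - <<'E'
from h import *
w=snap("wrist","w5");d=snap("side","d5")
st=sense();print(st["eef_pos"],st["time_s"],st["force"])
a=cv2.resize(w["pixels"][175:245,245:315,::-1],(400,400),interpolation=cv2.INTER_CUBIC)
b=cv2.resize(d["pixels"][125:185,310:370,::-1],(400,400),interpolation=cv2.INTER_CUBIC)
cv2.imwrite("pics/c5.png",np.hstack([a,b]))
E
```

```text
[ 0.46920427 -0.17761561  0.13453543] 7.0 [ 0.80480509 -0.06991408 -0.03160035]
```

View pics/c5.png

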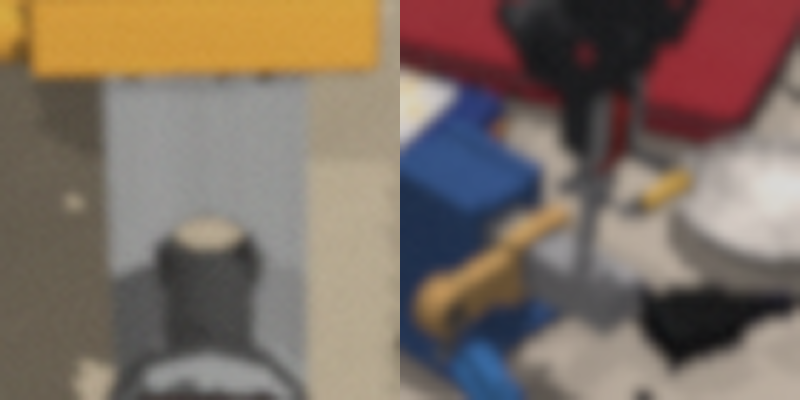

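```bash
python3 - <<'E'
from h import *
w,d=load("w5"),load("d5")
th=-.36;e=np.array([np.cos(th),np.sin(th),0]);n=np.array([-e[1],e[0],0])
q=lambda p:(proj(w,p)-[245,175])*400/70
top=atz(w,(245+207*70/400,175+218*70/400),.072)
hc=top-e*.006;print("hole c",hc)
T=np.array([.4692,-.1776,0])
print("rel tcp",(hc-T)@e,(hc-T)@n)
for z in(.072,.048):
  print(z,[q(hc+[0,0,z-.072]+e*a+n*b).round() for a,b in((.006,0),(-.006,0),(0,.006),(0,-.006))])
for k in range(-4,5,2):
  c=hc+e*k*.001; c[2]=.0785
  print(k,[q(c+e*a+n*b).round() for a,b in((.004,0),(0,.005),(0,-.005))])
im=w["px"][175:245,245:315].mean(2)
print(im[36:62,27:46].astype(int))
E
```

```text
hole c [ 0.4719738  -0.17871725  0.072     ]
rel tcp 0.0029895716340123156 -6.849067584489181e-05
0.072 [array([207., 218.]), array([207., 312.]), array([157., 265.]), array([257., 265.])]
0.048 [array([206., 163.]), array([206., 249.]), array([161., 206.]), array([251., 207.])]
-4 [array([207., 284.]), array([165., 315.]), array([249., 316.])]
-2 [array([207., 267.]), array([164., 300.]), array([250., 300.])]
0 [array([207., 251.]), array([164., 283.]), array([250., 284.])]
2 [array([207., 235.]), array([164., 267.]), array([250., 267.])]
4 [array([207., 219.]), array([164., 251.]), array([250., 251.])]
[[151 153 151 149 147 148 145 144 141 141 144 145 147 148 148 148 150 151
  149]
 [152 153 152 149 146 144 143 140 140 139 142 144 145 142 145 148 148 148
  149]
 [151 149 149 145 145 144 146 147 147 148 150 149 145 141 140 144 145 149
  148]
 [150 149 146 142 144 151 151 156 156 159 158 156 152 147 139 138 143 144
  147]
 [147 142 134 133 145 155 159 160 163 165 163 163 160 152 143 129 128 134
  145]
 [138 125 111 114 132 149 155 157 161 160 162 160 156 146 130 109 103 121
  139]
 [
[... 918 characters left out ...]
  66  67  71  71  72  72  72  72  77  86 107
  125]
 [ 85  77  66  60  58  62  64  66  68  70  71  70  73  71  73  73  84 106
  125]
 [ 86  75  67  59  60  59  61  65  66  69  71  73  72  73  71  73  86 104
  127]
 [ 84  75  64  57  58  57  59  63  65  68  69  70  73  70  72  73  85 109
  126]
 [ 84  76  64  58  57  57  57  58  58  66  68  71  71  75  71  72  84 110
  128]
 [ 87  79  66  59  56  58  60  59  60  62  69  68  68  69  71  72  85 109
  130]
 [ 90  83  68  60  57  61  61  62  66  65  68  70  69  70  68  69  82 102
  125]
 [ 88  83  71  64  62  64  66  71  73  77  76  75  73  71  70  71  76  94
  112]
 [ 81  79  72  70  74  79  82  86  95  98  96  91  85  81  78  77  76  82
   95]]
```

The tip covers the lower half of the hole evenly on both sides. The dark-wall/pin boundary matches an offset of about 0 mm, so I'll lower gently.

Call:
{"op": "drive_tool", "data": {"steps": [{"delta_pos":[0,0,-0.002],"turn":0},{"delta_pos":[0,0,-0.004],"turn":0},{"delta_pos":[0,0,-0.006],"turn":0},{"delta_pos":[0,0,-0.008],"turn":0},{"delta_pos":[0,0,-0.009],"turn":0},{"delta_pos":[0,0,-0.009],"turn":0}]}}

```text
time_s: 7.75
eef_pos: [0.469, -0.1775, 0.1252]
ee_rot: [0.984, -0.178, -0.0, -0.0]
force: [1.0, -0.2, -1.6]
width: 0.176
finger_force: 59.2
```

Call:
{"op": "drive_tool", "data": {"steps": [{"delta_pos":[0,0,-0.002],"turn":0},{"delta_pos":[0,0,-0.004],"turn":0},{"delta_pos":[0,0,-0.006],"turn":0},{"delta_pos":[0,0,-0.006],"turn":0}]}}

```text
time_s: 8.25
eef_pos: [0.4689, -0.1775, 0.1191]
ee_rot: [0.984, -0.178, -0.0, -0.0]
force: [-0.6, 0.9, -0.4]
width: 0.177
finger_force: 59.2
```

It is in the hole, with no force. I'll continue down and stop a few mm short.

Call:
{"op": "drive_tool", "data": {"steps": [{"delta_pos":[0,0,-0.003],"turn":0},{"delta_pos":[0,0,-0.006],"turn":0},{"delta_pos":[0,0,-0.009],"turn":0},{"delta_pos":[0,0,-0.012],"turn":0},{"delta_pos":[0,0,-0.015],"turn":0},{"delta_pos":[0,0,-0.018],"turn":0},{"delta_pos":[0,0,-0.021],"turn":0},{"delta_pos":[0,0,-0.024],"turn":0},{"delta_pos":[0,0,-0.024],"turn":0}]}}

```text
time_s: 9.38
eef_pos: [0.4693, -0.1776, 0.0951]
ee_rot: [0.984, -0.178, 0.0, 0.0]
force: [1.8, -1.6, -3.2]
width: 0.177
finger_force: 59.2
```

Call:
{"op": "drive_tool", "data": {"steps": [{"delta_pos":[0,0,-0.001],"turn":0},{"delta_pos":[0,0,-0.002],"turn":0},{"delta_pos":[0,0,-0.003],"turn":0},{"delta_pos":[0,0,-0.004],"turn":0},{"delta_pos":[0,0,-0.004],"turn":0}]}}

```text
time_s: 10.0
eef_pos: [0.4694, -0.1777, 0.0914]
ee_rot: [0.984, -0.178, 0.0, 0.0]
force: [2.9, -2.6, 0.4]
width: 0.177
finger_force: 59.4
```

Call:
{"op": "drive_tool", "data": {"steps": [{"delta_pos":[0,0,-0.0005],"turn":0},{"delta_pos":[0,0,-0.001],"turn":0},{"delta_pos":[0,0,-0.0015],"turn":0},{"delta_pos":[0,0,-0.0015],"turn":0}]}}

```text
time_s: 10.5
eef_pos: [0.4695, -0.1777, 0.0904]
ee_rot: [0.984, -0.178, 0.0, 0.0]
force: [2.3, -0.8, 8.1]
width: 0.177
finger_force: 60.8
```

Contact at 8 N and exactly the expected height: the collar is seated. I'll release, half open, and rise.

Call:
{"op": "drive_tool", "data": {"hand": 0, "steps": [{"delta_pos":[0,0,0],"turn":0},{"delta_pos":[0,0,0],"turn":0},{"delta_pos":[0,0,0],"turn":0},{"delta_pos":[0,0,0],"turn":0},{"delta_pos":[0,0,0.02],"turn":0},{"delta_pos":[0,0,0.05],"turn":0},{"delta_pos":[-0.02,0.008,0.09],"turn":0},{"delta_pos":[-0.04,0.015,0.11],"turn":0},{"delta_pos":[-0.04,0.015,0.11],"turn":0},{"delta_pos":[-0.04,0.015,0.11],"turn":0}]}}

```text
time_s: 11.75
eef_pos: [0.4293, -0.1626, 0.1993]
ee_rot: [0.984, -0.178, 0.0, 0.0]
force: [0.7, -0.6, -0.1]
width: 0.498
finger_force: 0.0
```

```bash
python3 - <<'E'
from h import *
w=snap("wrist","w6");d=snap("side","d6")
st=sense();print(st["eef_pos"],st["ee_rot"],st["time_s"],st["force"])
a=cv2.resize(w["pixels"][80:280,180:380,::-1],(400,400),interpolation=cv2.INTER_CUBIC)
b=cv2.resize(d["pixels"][125:185,310:370,::-1],(400,400),interpolation=cv2.INTER_CUBIC)
cv2.imwrite("pics/c6.png",np.hstack([a,b]))
# yellow sleeve (more saturated yellow than brass) blobs
for c in(w,d):
  hsv=cv2.cvtColor(c["pixels"],cv2.COLOR_RGB2HSV);m=cv2.inRange(hsv,(23,150,90),(32,255,255))
  n,_,s,ce=cv2.connectedComponentsWithStats(m)
  print([(s[i].tolist(),ce[i].round(1).tolist()) for i in range(1,n) if s[i][4]>12])
E
```

```text
[ 0.42915994 -0.16252832  0.19888243] [ 9.84003866e-01 -1.78146123e-01 -5.79489409e-04 -1.19617994e-04] 11.85 [-0.68774455 -0.23809545  0.40278855]
[([264, 197, 36, 6, 156], [282.3, 199.7])]
[]
```

View pics/c6.png

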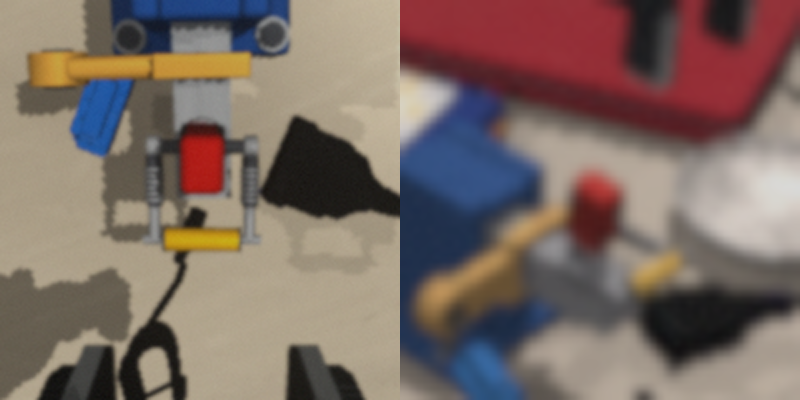

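The pin is seated upright, its loop is open with the yellow sleeve at wrist (282,200), and the collar is on the bar. I'll check the sleeve's position against where I'll press.

```bash
python3 - <<'E'
from h import *
w=load("w6");e=np.array([.936,-.352,0]);n=np.array([.352,.936,0]);h=np.array([.472,-.1787,0])
for t in(0,.15,.3,.45):
  p=atz(w,(282.3,199.7),.08+.039*np.sin(t)+.003);print(t,p,(p-h)@e,(p-h)@n,"need",-.039*np.cos(t))
im=w["px"][130:200,255:310].astype(int);r=(im[...,0]>120)&(im[...,1]<60);v,u=np.nonzero(r)
print("grip red",u.min()+255,u.max()+255,v.min()+130,v.max()+130)
a=atz(w,((u.min()+u.max())/2+255,v.max()+130.5),.1175);print("grip top -x edge rel",(a-h)@e,(a-h)@n)
t=np.array([.4353,-.1649,0]);print("tcp plan",(t-h)@e,(t-h)@n)
E
```

```text
0 [ 0.43251603 -0.16506936  0.083     ] -0.041754979339750496 -0.0011400809812416894 need -0.039
0.15 [ 0.43400857 -0.16558196  0.08882809] -0.040177526545292754 -0.0010944967785364627 need -0.038562072039505645
0.3 [ 0.43546759 -0.16608304  0.09452529] -0.03863549993981215 -0.0010499362987502633 need -0.03725812307589863
0.45 [ 0.43686033 -0.16656136  0.09996366] -0.03716353011645555 -0.001007400274192447 need -0.035117436991754396
grip red 271 291 148 176
grip top -x edge rel -0.015029571197452832 0.00012621502328375085
tcp plan -0.03920879999999996 -1.5999999999756505e-06
```

Call:
{"op": "drive_tool", "data": {"hand": 1, "steps": [{"delta_pos":[0.003,-0.001,0],"turn":0},{"delta_pos":[0.006,-0.0025,-0.02],"turn":0},{"delta_pos":[0.006,-0.0025,-0.04],"turn":0},{"delta_pos":[0.006,-0.0025,-0.06],"turn":0},{"delta_pos":[0.006,-0.0025,-0.07],"turn":0},{"delta_pos":[0.006,-0.0025,-0.07],"turn":0},{"delta_pos":[0.006,-0.0025,-0.07],"turn":0},{"delta_pos":[0.006,-0.0025,-0.07],"turn":0}]}}

```text
time_s: 12.85
eef_pos: [0.4355, -0.1652, 0.1304]
ee_rot: [0.984, -0.178, 0.001, 0.0]
force: [0.3, 0.8, 0.3]
width: 0.001
finger_force: 0.0
```

Call:
{"op": "drive_tool", "data": {"steps": [{"delta_pos":[-0.002,0.0007,-0.01],"turn":0},{"delta_pos":[-0.002,0.0007,-0.02],"turn":0},{"delta_pos":[-0.002,0.0007,-0.027],"turn":0},{"delta_pos":[-0.002,0.0007,-0.032],"turn":0},{"delta_pos":[-0.002,0.0007,-0.036],"turn":0},{"delta_pos":[-0.002,0.0007,-0.04],"turn":0},{"delta_pos":[-0.002,0.0007,-0.044],"turn":0},{"delta_pos":[-0.002,0.0007,-0.048],"turn":0},{"delta_pos":[-0.002,0.0007,-0.052],"turn":0},{"delta_pos":[-0.002,0.0007,-0.056],"turn":0},{"delta_pos":[-0.002,0.0007,-0.06],"turn":0}]}}

```text
time_s: 14.22
eef_pos: [0.433, -0.1643, 0.0695]
ee_rot: [0.984, -0.178, 0.0, 0.0]
force: [1.1, 0.0, -0.3]
width: 0.004
finger_force: 0.3
```

Call:
{"op": "drive_tool", "data": {"steps": [{"delta_pos":[0,0,-0.002],"turn":0},{"delta_pos":[0,0,-0.004],"turn":0},{"delta_pos":[0,0,-0.006],"turn":0},{"delta_pos":[0,0,-0.008],"turn":0},{"delta_pos":[0,0,-0.01],"turn":0},{"delta_pos":[0,0,-0.012],"turn":0},{"delta_pos":[0,0,-0.012],"turn":0}]}}

```text
time_s: 15.1
eef_pos: [0.4325, -0.1641, 0.0576]
ee_rot: [0.984, -0.178, -0.001, -0.0]
force: [-2.3, 0.9, 1.7]
width: -0.002
finger_force: 1.2
```

Call:
{"op": "drive_tool", "data": {"steps": [{"delta_pos":[0,0,-0.0015],"turn":0},{"delta_pos":[0,0,-0.003],"turn":0},{"delta_pos":[0,0,-0.0045],"turn":0},{"delta_pos":[0,0,-0.006],"turn":0},{"delta_pos":[0,0,-0.007],"turn":0},{"delta_pos":[0,0,-0.007],"turn":0}]}}

```text
time_s: 15.85
eef_pos: [0.4299, -0.1632, 0.05]
ee_rot: [0.984, -0.178, -0.003, -0.001]
force: [-9.6, 2.1, 6.1]
width: 0.003
finger_force: 5.4
```

The sleeve is wedging the tip slightly outward (10 N) near the lower edge. I'll continue gently, a little more down.

Call:
{"op": "drive_tool", "data": {"steps": [{"delta_pos":[0,0,-0.001],"turn":0},{"delta_pos":[0,0,-0.002],"turn":0},{"delta_pos":[0,0,-0.002],"turn":0}]}}

```text
time_s: 16.23
eef_pos: [0.4295, -0.163, 0.0478]
ee_rot: [0.984, -0.178, -0.004, -0.001]
force: [-10.0, 3.4, 3.8]
width: -0.002
finger_force: 5.6
```

```bash
python3 - <<'E'
from h import *
d=snap("side","d7");s=snap("scene","s7");w=snap("wrist","w7")
for c in(d,s,w):
  hsv=cv2.cvtColor(c["pixels"],cv2.COLOR_RGB2HSV);m=cv2.inRange(hsv,(20,140,70),(34,255,255))
  n,_,st,ce=cv2.connectedComponentsWithStats(m)
  print([(st[i].tolist(),ce[i].round(1).tolist()) for i in range(1,n) if st[i][4]>8])
h=np.array([.472,-.1787,0]);e=np.array([.936,-.352,0])
for x,z in((-31,-24),(-29,-28),(-14,-28)):print(x,z,[proj(c,h+e*x/1000+[0,0,.072+z/1000]).round(1) for c in(d,s,w)])
E
```

```text
[([426, 96, 4, 9, 20], [427.5, 100.2]), ([425, 154, 13, 26, 112], [431.7, 168.3]), ([416, 182, 10, 21, 60], [420.2, 192.2]), ([401, 204, 15, 44, 99], [407.6, 223.9]), ([322, 241, 78, 179, 1157], [360.0, 338.2]), ([403, 254, 4, 9, 11], [404.5, 257.9]), ([398, 264, 5, 12, 18], [400.1, 269.2]), ([342, 280, 56, 140, 450], [366.2, 359.9]), ([270, 313, 27, 27, 306], [282.7, 328.7])]
[([73, 150, 23, 9, 38], [85.0, 154.6]), ([77, 169, 16, 21, 138], [84.9, 178.5]), ([176, 197, 18, 15, 161], [184.7, 204.5]), ([84, 198, 7, 8, 31], [87.3, 200.7]), ([156, 242, 92, 93, 1235], [202.5, 288.9]), ([319, 251, 7, 11, 21], [322.3, 256.1]), ([254, 329, 102, 91, 3363], [290.6, 387.6]), ([233, 342, 13, 13, 72], [238.9, 347.8])]
[([224, 97, 113, 28, 2323], [290.9, 109.7]), ([116, 105, 8, 29, 93], [119.2, 121.4]), ([130, 104, 91, 12, 674], [180.4, 110.1]), ([248, 240, 3, 10, 20], [248.8, 244.7])]
-31 -24 [array([343.9, 174.6]), array([304.4, 267.8]), array([281.1, 241.5])]
-29 -28 [array([343.3, 175.4]), array([304.9, 268.3]), array([281.1, 234.6])]
-14 -28 [array([339.7, 173.2]), array([309.1, 266.5]), array([281.1, 205.8])]
```

The tip has slid outward of the sleeve and now pushes sideways. I'll lift off, move 3.5 mm inward, and press again from above.

Call:
{"op": "drive_tool", "data": {"steps": [{"delta_pos":[0,0,0.015],"turn":0},{"delta_pos":[0,0,0.032],"turn":0},{"delta_pos":[0.0033,-0.0012,0.032],"turn":0},{"delta_pos":[0.0033,-0.0012,0.032],"turn":0},{"delta_pos":[0.0033,-0.0012,0.028],"turn":0},{"delta_pos":[0.0033,-0.0012,0.024],"turn":0},{"delta_pos":[0.0033,-0.0012,0.021],"turn":0},{"delta_pos":[0.0033,-0.0012,0.021],"turn":0}]}}

```text
time_s: 17.38
eef_pos: [0.436, -0.1654, 0.0693]
ee_rot: [0.984, -0.178, -0.0, -0.0]
force: [0.0, -0.3, 0.1]
width: -0.001
finger_force: 0.0
```

```bash
python3 - <<'E'
from h import *
w=snap("wrist","w8")
hsv=cv2.cvtColor(w["pixels"],cv2.COLOR_RGB2HSV);m=cv2.inRange(hsv,(20,140,70),(34,255,255));m[:140]=0
n,_,st,ce=cv2.connectedComponentsWithStats(m)
print([(st[i].tolist(),ce[i].round(1).tolist()) for i in range(1,n) if st[i][4]>4])
h=np.array([.472,-.1787,0]);e=np.array([.936,-.352,0]);n=np.array([.352,.936,0])
for x,z in((-37,20),(-39,8),(-36,-7),(-31,-15.6),(-31,-24),(-29,-28),(-14,-28)):print(x,z,[proj(w,h+e*x/1000+n*s*.016+[0,0,.072+z/1000]).round(1) for s in (-1,1)])
E
```

```text
[([144, 140, 5, 5, 13], [146.3, 142.1]), ([251, 235, 7, 17, 78], [253.9, 243.3]), ([306, 236, 5, 15, 47], [308.4, 244.3])]
-37 20 [array([318.3, 289.5]), array([244.3, 289.4])]
-39 8 [array([315.2, 279.6]), array([247.2, 279.5])]
-36 -7 [array([312.3, 259.6]), array([249.9, 259.6])]
-31 -15.6 [array([311., 244.]), array([251.1, 243.9])]
-31 -24 [array([309.6, 238. ]), array([252.4, 238. ])]
-29 -28 [array([309.1, 232.1]), array([252.9, 232. ])]
-14 -28 [array([309.8, 206.9]), array([252.3, 206.8])]
```

The sleeve rests on the end face at about 0.65 rad, as predicted. The tip is already below the bar's top without touching, so I'll feel inward for the end face.

Call:
{"op": "drive_tool", "data": {"steps": [{"delta_pos":[0.001,-0.0004,-0.002],"turn":0},{"delta_pos":[0.0019,-0.0007,-0.004],"turn":0},{"delta_pos":[0.0019,-0.0007,-0.004],"turn":0},{"delta_pos":[0.0019,-0.0007,-0.004],"turn":0}]}}

```text
time_s: 17.92
eef_pos: [0.4373, -0.1658, 0.0655]
ee_rot: [0.984, -0.178, -0.001, -0.0]
force: [-4.6, 2.2, -1.0]
width: 0.001
finger_force: 2.5
```

The finger touches the end face at 5 N, so I'll back off 0.7 mm and press down along it.

Call:
{"op": "drive_tool", "data": {"steps": [{"delta_pos":[-0.0007,0.0003,-0.001],"turn":0},{"delta_pos":[-0.0007,0.0003,-0.003],"turn":0},{"delta_pos":[-0.0007,0.0003,-0.005],"turn":0},{"delta_pos":[-0.0007,0.0003,-0.007],"turn":0},{"delta_pos":[-0.0007,0.0003,-0.009],"turn":0},{"delta_pos":[-0.0007,0.0003,-0.011],"turn":0}]}}

```text
time_s: 18.68
eef_pos: [0.4372, -0.1658, 0.055]
ee_rot: [0.984, -0.178, -0.0, -0.0]
force: [-7.2, 2.9, 11.2]
width: 0.0
finger_force: 5.7
```

Call:
{"op": "drive_tool", "data": {"steps": [{"delta_pos":[0,0,-0.0015],"turn":0},{"delta_pos":[0,0,-0.003],"turn":0},{"delta_pos":[0,0,-0.0045],"turn":0},{"delta_pos":[0,0,-0.0045],"turn":0}]}}

```text
time_s: 19.18
eef_pos: [0.4372, -0.1658, 0.0505]
ee_rot: [0.984, -0.178, -0.0, -0.0]
force: [-5.7, 2.3, 7.5]
width: -0.0
finger_force: 4.5
```

Call:
{"op": "drive_tool", "data": {"steps": [{"delta_pos":[0,0,-0.001],"turn":0},{"delta_pos":[0,0,-0.002],"turn":0},{"delta_pos":[0,0,-0.003],"turn":0},{"delta_pos":[0,0,-0.003],"turn":0}]}}

```text
time_s: 19.68
eef_pos: [0.4372, -0.1658, 0.0473]
ee_rot: [0.984, -0.178, -0.0, -0.0]
force: [-5.2, 1.9, 2.9]
width: 0.001
finger_force: 2.7
```

```bash
python3 - <<'E'
from h import *
w=snap("wrist","w9")
hsv=cv2.cvtColor(w["pixels"],cv2.COLOR_RGB2HSV);m=cv2.inRange(hsv,(20,140,60),(34,255,255));m[:140]=0
n,_,st,ce=cv2.connectedComponentsWithStats(m)
print([(st[i].tolist(),ce[i].round(1).tolist()) for i in range(1,n) if st[i][4]>4])
h=np.array([.472,-.1787,0]);e=np.array([.936,-.352,0]);n=np.array([.352,.936,0])
for x,z in((-31,-15.6),(-31,-24),(-29,-28),(-14,-28)):print(x,z,[proj(w,h+e*x/1000+n*s*.016+[0,0,.072+z/1000]).round(1) for s in (-1,1)])
E
```

```text
[([270, 140, 66, 8, 358], [307.8, 143.4])]
-31 -15.6 [array([315.5, 265.2]), array([247.3, 265.1])]
-31 -24 [array([313.7, 257.3]), array([248.9, 257.3])]
-29 -28 [array([313. , 250.2]), array([249.6, 250.2])]
-14 -28 [array([314. , 222.2]), array([248.7, 222.1])]
```

No yellow shows at the end face any more, so it has probably snapped in. I'll back off outward and rise, then check.

Call:
{"op": "drive_tool", "data": {"steps": [{"delta_pos":[-0.003,0.001,0],"turn":0},{"delta_pos":[-0.006,0.002,0.01],"turn":0},{"delta_pos":[-0.006,0.002,0.04],"turn":0},{"delta_pos":[-0.006,0.002,0.09],"turn":0},{"delta_pos":[-0.006,0.002,0.14],"turn":0},{"delta_pos":[-0.006,0.002,0.15],"turn":0},{"delta_pos":[-0.006,0.002,0.15],"turn":0}]}}

```text
time_s: 20.6
eef_pos: [0.432, -0.1641, 0.198]
ee_rot: [0.984, -0.178, 0.001, 0.0]
force: [-0.3, -0.5, -1.0]
width: 0.0
finger_force: 0.0
```

```bash
python3 - <<'E'
from h import *
st=sense();print(st["eef_pos"],st["force"],st["time_s"])
w=snap("wrist","w10");d=snap("side","d10")
h=np.array([.472,-.1787,0]);e=np.array([.936,-.352,0]);n=np.array([.352,.936,0])
for c in (w,d):
  print([proj(c,h+e*x/1000+n*s*.016+[0,0,.072+z/1000]).round(1).tolist() for x,z in((-31,-15.6),(-14,-28)) for s in(-1,1)])
  hsv=cv2.cvtColor(c["pixels"],cv2.COLOR_RGB2HSV);m=cv2.inRange(hsv,(20,130,50),(34,255,255))
  N,_,t,ce=cv2.connectedComponentsWithStats(m)
  print([(t[i].tolist(),ce[i].round(1).tolist()) for i in range(1,N) if t[i][4]>3 and 240<ce[i][0]<370 and 120<ce[i][1]<260])
im=w["px"][120:260,220:345].astype(int);r=(im[...,0]>120)&(im[...,1]<60);v,u=np.nonzero(r)
print("red",u.min()+220,u.max()+220,v.min()+120,v.max()+120)
for x,z in((-11,45.5),(11,45.5)):print([proj(w,h+e*x/1000+n*s*.008+[0,0,.072+z/1000]).round(1).tolist() for s in(-1,1)])
E
```

```text
[ 0.43197956 -0.16409245  0.19804353] [-0.28016598 -0.49611919 -0.9591451 ] 20.6
[[297.7, 184.8], [263.1, 184.8], [297.3, 164.5], [263.5, 164.4]]
[([264, 161, 3, 9, 15], [265.2, 164.9]), ([295, 165, 2, 5, 7], [295.7, 167.1])]
[[347.6, 170.3], [340.7, 174.5], [343.1, 171.1], [336.2, 175.3]]
[]Traceback (most recent call last):
  File "<stdin>", line 10, in <module>
KeyError: 'px'
```

Both sleeve ends show at (265,165) and (296,167), matching the snapped-in prediction of (263,164) and (297,164). One numeric check that the grip still stands as before, then I'll hand in.

```bash
python3 - <<'E'
from h import *
h=np.array([.472,-.1787,0]);e=np.array([.936,-.352,0]);n=np.array([.352,.936,0])
for f in("w6","w10"):
  w=load(f);im=w["px"][120:200,220:345].astype(int);r=(im[...,0]>120)&(im[...,1]<60);v,u=np.nonzero(r)
  for U,V in(((u.min()+u.max())/2+220,v.max()+120.5),((u.min()+u.max())/2+220,v.min()+119.5)):
    a=atz(w,(U,V),.1175);print(f,"rel mm",(a-h)@e*1e3,(a-h)@n*1e3)
E
```

```text
w6 rel mm -15.029571197452832 0.12621502328375084
w6 rel mm 5.727645478211858 0.1678745233163435
w10 rel mm -11.581075700313981 0.02184080407903663
w10 rel mm 8.360957153119866 0.05298403289628933
```

```bash
python3 -c "
from cell import workorder
print(workorder.close_job())"
```

```text
the job is handed in; nothing more can be done
None
```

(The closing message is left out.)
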